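# Find the blank cover that rocks and hold it home

### The arm

A 6-joint arm with a two-finger parallel gripper is mounted at the origin on the work surface. World frame = base frame: x ahead of the robot, y to its left, z up, the work surface at z = 0. Lengths are in m, angles in rad, forces in N, time in s.
With the tool pointing down it reaches from about 0.3 to 0.875 m from the base axis. Payload 6.4 kg.
Tool frame: the origin (TCP) lies on the centre line of the jaws, within the pads' length; the fingertips stand 19 mm ahead of it and the grasp point (between the pads) is the TCP; z points along the fingers, y is the direction in which the jaws open and shut (so a half turn about z gives the same grasp; the last joint's range is limited). The gripper opens to 85 mm and grips with 20 to 120 N. Pads are 22 mm wide; open, the fingers measure 114 mm over their backs; the gripper's body (76 mm by 85 mm) begins 54 mm behind the grasp point. The pads swing forward as they close: fully open they stand 13 mm farther back than shut.
Start: joints at [1.03, 0.181, 1.607, -0, 1.354, -0.206], TCP at [0.189, 0.543, 0.25] pointing down, gripper open.
Joint ranges: [-2.99, 2.99], [-0.89, 2.07], [0.3, 2.58], [-1.14, 4.28], [0, 2.63], [-3.12, 3.12]. Speed limits (rad/s): [2.57, 2.57, 3.01, 3.14, 3.14, 3.14].

### API

Orientations are given as a rotation vector (axis times angle).
In Python, from workcell import ctrl, cams gives the robot as it stands. The module is installed in compiled form; this text tells all that it offers.
- The arm moves only by the shell command python3 -m handwheel 'ROWS' [FORCE]. ROWS is JSON, a list of rows, each a list of 3 entries, a list of its own where there are three numbers: the shift along the world's x, y, z in mm, then the turn, a rotation vector about the world's x, y, z in rad, then the finger opening in mm, from 0 to 85.4. A call has 1 to 10 rows; each row is the pose to reach, as a shift and turn from the pose commanded when the call began; what a row does not reach only later rows make up. A row lasts 1/10 s, in which the tool goes at most 50 mm and 8.59 degrees, less where a joint would pass 70% of its speed; a pose out of reach is approached as far as the arm can. A call with a gripper value outside its range is refused whole. The fingers move at their own pace and stop on an object; FORCE is the grip in N (left out, the last holds). Time passes only in rows, so rows that repeat a pose let the fingers close. It gives the time, the measured TCP pose, the force and the opening at its end, in the units of the state.
- ctrl.get_obs(): the state, without advancing time (a new reading comes with each control period).
- cams.get_image(name): name is "scene" or "top"; returns a dict with "image" (480x640x3 uint8, red, green, blue), "mtx" (3x3 intrinsics, pixels), "R" (3x3) and "t" (3): a world point X has camera coordinates R X + t. Camera axes: x right, y down, z forward; pixel columns grow to the right and rows downward; lengths in m; the calibration is good to about 2 mm. A picture is of the moment at which its call begins. There is no depth.
- ctrl.close_job(): hands the job in, once; it reports no verdict.
Trained networks look in the newest picture that a camera, given by its name, has taken for a name from the list of things; names that differ only in an ending like _2 or _b are one class to them, and where a whole thing is asked for, a point or a joint stands for the part that bears it (a point fixed in the world has none). Each returns a list of dicts, best first, with "conf" (0 to 1); they miss things now and then, are a little off and sometimes report something else, mostly with a low value. They report only what shows in the picture. A call takes as long as a camera call.
- cams.find_in(camera, name): "point" ([x, y, z] in m, in the coordinates of the camera as it stood for that picture, good to about 4 mm: the middle of the surface that is visible of it).
- cams.silhouettes(camera, name): "pixels" (480x640 bool, what is visible of it).
- cams.pinpoint(camera, name): "point" ([x, y, z] in m, in the coordinates of the camera as it stood for that picture, good to about 4 mm: a listed point, or the origin of a listed thing).
The state is a dict: "time_s": time; "joint_positions": joint angles; "qvel": joint speeds; "tau": joint torques, N m; "tool_pos": TCP position; "orientation": TCP orientation; "wrist_force": force on the tool from outside, world axes, zero at the start; "wrist_torque": the same for the moment, N m; "width": finger opening in m.
Only numpy, scipy, OpenCV 4.12 (cv2) and the standard library are available. Lean on these libraries where they do the work, as an engineer would, in place of code of your own. Each camera call takes 0.05 s, during which the arm holds its last target.

### The job

One of the four identical blank covers in the top of the grey outlet box is not home on its clips. Feel the covers with the shut fingertips, pressing gently near one end and then the other, until you find the one that rocks and have tipped it over, then press that one down in its middle until it is fully home and flush like the others, and finish with the fingertips still holding it down with a light push, so that its screws can be driven. Nothing is to be gripped or lifted, and the things standing on and around the box stay where they are.

Things in the scene. Friction and masses are not known exactly. Their poses are not given: they have to be found in the camera images.
- outlet_box: grey steel outlet box, fixed to the bench: 150 (its x) x 440 (its y), 58 high; origin at the centre of its underside, x from near to far side, y to the robot's left at yaw 0. In its top are four bays, centres at its x = 0, y = +126, +42, -42, -126, each 100.5 x 70.5 with a ledge all round at height 50 for a cover. End decks 58 wide, near and far rims 24 wide
- cover0: blank cover 0 of 4, counted from the box's left (+y) end: stiff grey plate 98 (its x, across the box) x 68 (its y) x 8 thick, in the bay at the box's y = +126; origin at the centre of its underside, z up. Home, it lies on the ledge: origin at the box's z = 50, top flush at 58, firm wherever it is pressed. It has 1.2 play all round
- cover1: blank cover 1 of 4, counted from the box's left (+y) end: stiff grey plate 98 (its x, across the box) x 68 (its y) x 8 thick, in the bay at the box's y = +42; origin at the centre of its underside, z up. The one not home rests across its middle on a pair of clips 3.5 above the ledge: a line parallel to its y, within 5 of its centre
- cover2: blank cover 2 of 4, counted from the box's left (+y) end: stiff grey plate 98 (its x, across the box) x 68 (its y) x 8 thick, in the bay at the box's y = -42; origin at the centre of its underside, z up. The one not home mostly lies tipped: one x end on the ledge, the other about 7 higher. 2 N near the raised end tips it over
- cover3: blank cover 3 of 4, counted from the box's left (+y) end: stiff grey plate 98 (its x, across the box) x 68 (its y) x 8 thick, in the bay at the box's y = -126; origin at the centre of its underside, z up. The loose one, pressed within 15 of an end, only rocks; 14 to 18 N in its middle pushes the clips in, it sinks 3.5 and stays down
- cover0_near (a point): middle of the top edge of cover 0's near end, at x = -49, y = 0, z = 8 in the cover's frame; the far end is at x = +49
- cover1_near (a point): middle of the top edge of cover 1's near end, at x = -49, y = 0, z = 8 in the cover's frame; the far end is at x = +49
- cover2_near (a point): middle of the top edge of cover 2's near end, at x = -49, y = 0, z = 8 in the cover's frame; the far end is at x = +49
- cover3_near (a point): middle of the top edge of cover 3's near end, at x = -49, y = 0, z = 8 in the cover's frame; the far end is at x = +49
- screw_tin: open round tin of screws, 44 across, 24 high, standing on the left end deck of the outlet box; origin under its centre; loose, to be left alone
- tape_roll: black roll of tape, 48 across, 19 high, lying flat on the right end deck of the outlet box; origin under its centre; loose, to be left alone
- screwdriver: screwdriver lying on the bench between the robot and the outlet box, under 35 high; loose, to be left alone
- spare_gland: black cable gland standing on the bench beyond the box, 28 across, 34 high; origin under its centre; loose, to be left alone
- jar: glass jar with a metal cap, 68 across, 85 high, beyond the box; origin under its centre; loose, to be left alone
- outlet_module: white socket module, 98 x 66, 32 high, lying on the bench beyond the box; origin under its centre; loose, to be left alone
- steel_cup: steel cup, 72 across, 95 high, beyond the box; origin under its centre; loose, to be left alone
- carton: small cardboard carton 85 x 120, 55 high, on the bench to the robot's left; origin under its centre; loose, to be left alone

How it is judged:
On the way, in this order (a step that is already met when the one before it is completed fails the run):
1. the loose cover is rocked: it tips over to another side, so that its near end has risen or sunk and it leans by more than 0.04 rad, its middle still up on the clips (((distance of cover0_near from where it was at the start of the episode above 0.0025 m and angle between the z axis of cover0 and the z axis of outlet_box, either way round above 0.04 rad and z of cover0 in the frame of outlet_box above 0.0526 m) or (distance of cover1_near from where it was at the start of the episode above 0.0025 m and angle between the z axis of cover1 and the z axis of outlet_box, either way round above 0.04 rad and z of cover1 in the frame of outlet_box above 0.0526 m) or (distance of cover2_near from where it was at the start of the episode above 0.0025 m and angle between the z axis of cover2 and the z axis of outlet_box, either way round above 0.04 rad and z of cover2 in the frame of outlet_box above 0.0526 m) or (distance of cover3_near from where it was at the start of the episode above 0.0025 m and angle between the z axis of cover3 and the z axis of outlet_box, either way round above 0.04 rad and z of cover3 in the frame of outlet_box above 0.0526 m))), for 0.1 s.
2. that cover is pressed home, its middle sunk by more than 2 mm, with the fingers on it (((distance of cover0 from where it was at the start of the episode above 0.002 m and z of cover0 in the frame of outlet_box below 0.0515 m and angle between the z axis of cover0 and the z axis of outlet_box, either way round below 0.025 rad and contact force between the fingers and cover0 above 1 N) or (distance of cover1 from where it was at the start of the episode above 0.002 m and z of cover1 in the frame of outlet_box below 0.0515 m and angle between the z axis of cover1 and the z axis of outlet_box, either way round below 0.025 rad and contact force between the fingers and cover1 above 1 N) or (distance of cover2 from where it was at the start of the episode above 0.002 m and z of cover2 in the frame of outlet_box below 0.0515 m and angle between the z axis of cover2 and the z axis of outlet_box, either way round below 0.025 rad and contact force between the fingers and cover2 above 1 N) or (distance of cover3 from where it was at the start of the episode above 0.002 m and z of cover3 in the frame of outlet_box below 0.0515 m and angle between the z axis of cover3 and the z axis of outlet_box, either way round below 0.025 rad and contact force between the fingers and cover3 above 1 N))), for 0.2 s.
At the end, for the whole second after the job is handed in: All four covers are home (underside within 1.5 mm of the ledge, level within 0.025 rad), the fingers are still pressing on the cover that was loose with 1.5 to 40 N, and the things around are within 20 mm of where they stood (z of each of cover0, cover1, cover2, cover3 in the frame of outlet_box below 0.0515 m and angle between the z axis of each of cover0, cover1, cover2, cover3 and the z axis of outlet_box, either way round below 0.025 rad and ((distance of cover0 from where it was at the start of the episode above 0.002 m and contact force between the fingers and cover0 between 1.5 and 40 N) or (distance of cover1 from where it was at the start of the episode above 0.002 m and contact force between the fingers and cover1 between 1.5 and 40 N) or (distance of cover2 from where it was at the start of the episode above 0.002 m and contact force between the fingers and cover2 between 1.5 and 40 N) or (distance of cover3 from where it was at the start of the episode above 0.002 m and contact force between the fingers and cover3 between 1.5 and 40 N)) and distance of each of screw_tin, tape_roll, screwdriver, spare_gland, jar, outlet_module, steel_cup, carton from where it was at the start of the episode below 0.02 m); the arm keeps its last pose, push and grip.
It fails at once if a cover is lifted, pulled or knocked out of its place (moved by more than 10 mm) (distance of any of cover0, cover1, cover2, cover3 from where it was at the start of the episode above 0.01 m).
It fails at once if a cover is hammered or leaned on hard (more than 70 N) (contact force between the arm and cover0 above 70 N or contact force between the arm and cover1 above 70 N or contact force between the arm and cover2 above 70 N or contact force between the arm and cover3 above 70 N).
It fails at once if one of the things around is moved by more than 20 mm (distance of any of screw_tin, tape_roll, screwdriver, spare_gland, jar, outlet_module, steel_cup, carton from where it was at the start of the episode above 0.02 m).
It also fails if it takes over 58 s, if anything falls off the work surface, if the arm or the gripper's body presses on something with over 40 N, if the wrist force passes 120 N, or if a joint passes its speed limit or range.

## Working session

There is one attempt and no reset: what is moved stays moved. The work goes in short steps, Python scripts to look and compute and a shell command to move; the robot and the scene stay as the last step left them, time stands still between calls to the robot, and variables do not carry over. Pictures are saved under pics/ and viewed, and the job is handed in when it is done.

```bash
mkdir -p pics
cat > h.py <<'E'
from workcell import ctrl, cams
import numpy as np, cv2
def shot(n,f):
    d=cams.get_image(n); cv2.imwrite('pics/'+f,d['image'][:,:,::-1]); return d
def w(d,p): return d['R'].T@(np.array(p)-d['t'])
E
python3 - <<'E'
from h import *
np.set_printoptions(precision=4,suppress=True)
for n in('top','scene'):
    d=shot(n,n+'0.png'); print(n,'cam',-d['R'].T@d['t'])
    for o in ['outlet_box','cover0','cover1','cover2','cover3','cover0_near','cover1_near','cover2_near','cover3_near','screw_tin','tape_roll','steel_cup','jar','carton']:
        r=cams.pinpoint(n,o)
        print(o,[(round(x['conf'],2),w(d,x['point'])) for x in r[:4]])
o=ctrl.get_obs();print(o)
E
```

```text
top cam [0.4574 0.1062 1.0773]
outlet_box [(0.78, array([ 0.5862, -0.0678,  0.0018]))]
cover0 [(0.68, array([ 0.5777, -0.1082,  0.0475])), (0.66, array([ 0.5894, -0.0267,  0.0491])), (0.33, array([ 0.5482, -0.2576,  0.0594]))]
cover1 [(0.68, array([ 0.5777, -0.1082,  0.0475])), (0.66, array([ 0.5894, -0.0267,  0.0491])), (0.33, array([ 0.5482, -0.2576,  0.0594]))]
cover2 [(0.68, array([ 0.5777, -0.1082,  0.0475])), (0.66, array([ 0.5894, -0.0267,  0.0491])), (0.33, array([ 0.5482, -0.2576,  0.0594]))]
cover3 [(0.68, array([ 0.5777, -0.1082,  0.0475])), (0.66, array([ 0.5894, -0.0267,  0.0491])), (0.33, array([ 0.5482, -0.2576,  0.0594]))]
cover0_near [(0.83, array([0.5488, 0.0592, 0.0619]))]
cover1_near [(0.7, array([ 0.542 , -0.0203,  0.0577]))]
cover2_near [(0.82, array([ 0.5316, -0.1037,  0.0565]))]
cover3_near [(0.67, array([ 0.5244, -0.1913,  0.0599])), (0.62, array([ 0.7522, -0.2676, -0.0023]))]
screw_tin [(0.85, array([0.5888, 0.1269, 0.0596])), (0.59, array([0.5937, 0.0636, 0.0542])), (0.42, array([0.5503, 0.0604, 0.0628]))]
tape_roll [(0.89, array([ 0.5496, -0.251 ,  0.0596]
[... 1181 characters left out ...]
[ 0.551 , -0.2484,  0.0576]))]
steel_cup [(0.95, array([ 0.7528, -0.265 ,  0.0014]))]
jar []
carton [(0.67, array([0.4074, 0.4212, 0.002 ])), (0.38, array([0.7757, 0.0782, 0.0012])), (0.29, array([ 0.7543, -0.2686, -0.001 ]))]
{'time_s': 1.5, 'joint_positions': array([ 1.0297,  0.1808,  1.607 , -0.    ,  1.3538, -0.2063]), 'qvel': array([-0.0015, -0.0006, -0.0007, -0.0002,  0.0021,  0.0004]), 'tau': array([  0.001 , -44.4838, -35.1674,  -0.0001,   0.0007,  -0.    ]), 'tool_pos': array([0.1889, 0.5431, 0.2503]), 'orientation': array([ 0.5234,  3.0977, -0.    ]), 'wrist_force': array([-0.5174,  0.5166,  0.4402]), 'wrist_torque': array([ 0.0234, -0.0014,  0.0399]), 'width': 0.08557773432133622}
```

View pics/top0.png

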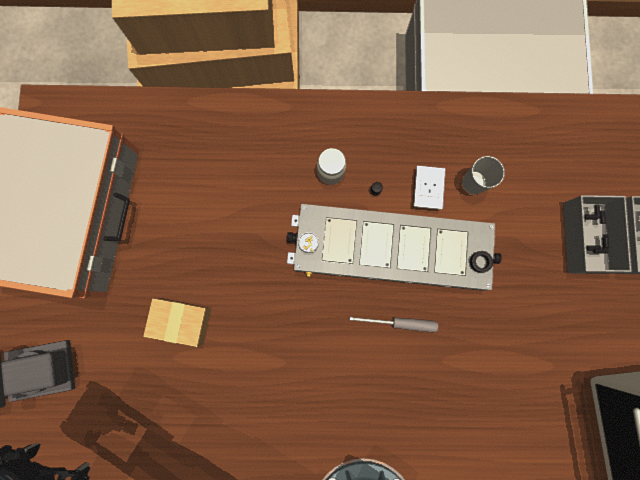

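View pics/scene0.png

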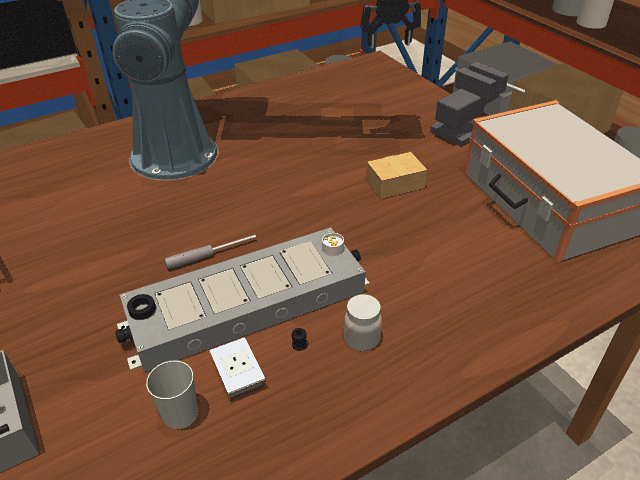

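Run:
```python
import cv2
a=cv2.imread('pics/scene0.png')
import numpy as np
g=cv2.imread('pics/top0.png')
cv2.imwrite('pics/scene0z.png',cv2.resize(a[180:420,130:450],None,fx=2.4,fy=2.4,interpolation=cv2.INTER_CUBIC))
cv2.imwrite('pics/top0z.png',cv2.resize(g[90:270,260:500],None,fx=3.2,fy=3.2,interpolation=cv2.INTER_CUBIC))
```

```text
(no output)
```

View pics/scene0z.png

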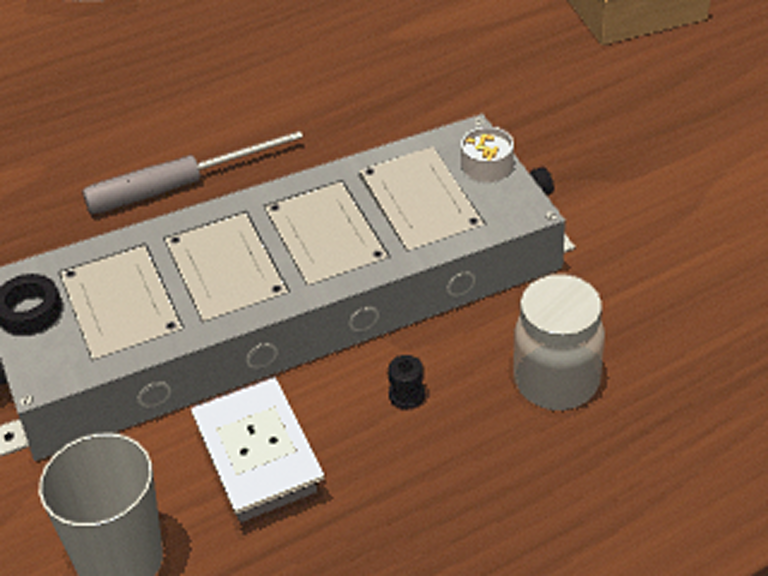

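View pics/top0z.png

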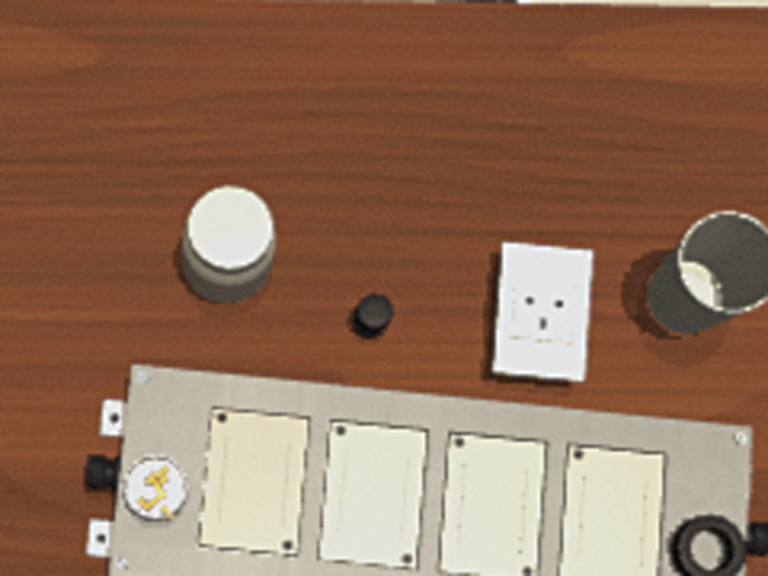

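Both views show the box yawed about −0.1 rad. Cover 0, next to the tin at top pixel (339,240), is shaded differently from the others, and the network puts its near end at z≈0.062–0.067 (flush is 0.058). I'll feel that one first.

```bash
python3 -m handwheel '[[[15,-19,0],[0,0,0.02],0],[[42,-54,0],[0,0,0.05],0],[[71,-92,0],[0,0,0.08],0],[[100,-130,0],[0,0,0.12],0],[[130,-168,0],[0,0,0.16],0],[[159,-206,0],[0,0,0.2],0],[[188,-244,0],[0,0,0.235],0],[[217,-281,0],[0,0,0.235],0],[[240,-311,0],[0,0,0.235],0],[[255,-330,0],[0,0,0.235],0]]' 30
```

```text
time_s: 2.5
tool_pos: [0.4455, 0.2107, 0.2506]
orientation: [0.16, 3.137, -0.0]
wrist_force: [0.5, 0.1, 0.7]
width: -0.0004
```

```bash
python3 -m handwheel '[[[15,-19,0],[0,0,0],0],[[40,-52,0],[0,0,0],0],[[68,-88,0],[0,0,0],0],[[93,-121,-20],[0,0,0],0],[[109,-141,-60],[0,0,0],0],[[117,-152,-100],[0,0,0],0],[[117,-152,-130],[0,0,0],0],[[117,-152,-145],[0,0,0],0],[[117,-152,-150],[0,0,0],0],[[117,-152,-150],[0,0,0],0]]'
python3 - <<'E'
from h import *
np.set_printoptions(precision=4,suppress=True)
shot('top','top1.png');shot('scene','scene1.png')
a=cv2.imread('pics/scene1.png');g=cv2.imread('pics/top1.png')
cv2.imwrite('pics/s1z.png',cv2.resize(a[200:380,190:430],None,fx=3.2,fy=3.2,interpolation=cv2.INTER_CUBIC))
cv2.imwrite('pics/t1z.png',cv2.resize(g[160:340,260:500],None,fx=3.2,fy=3.2,interpolation=cv2.INTER_CUBIC))
o=ctrl.get_obs();print(o['tool_pos'],o['orientation'],o['wrist_force'])
E
```

```text
time_s: 3.5
tool_pos: [0.5611, 0.0614, 0.1007]
orientation: [0.156, 3.137, -0.0]
wrist_force: [-0.3, 0.0, 0.6]
width: 0.0
[0.5621 0.0614 0.1021] [ 0.1553  3.1347 -0.0003] [0.0991 0.379  1.22  ]
```

View pics/s1z.png

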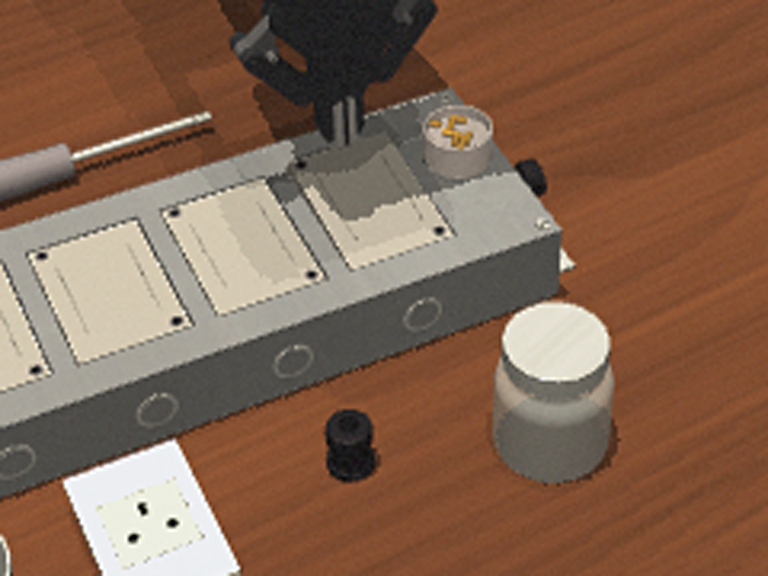

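View pics/t1z.png

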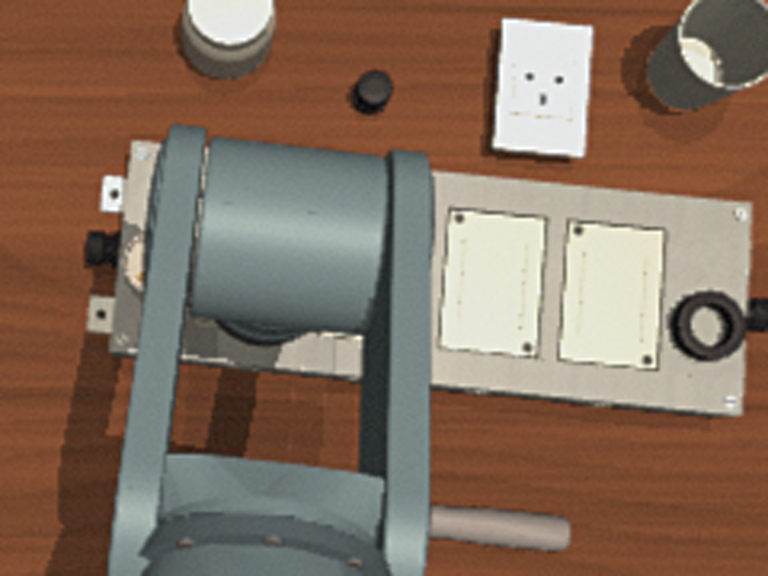

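The scene view shows the shut tips at crop (345,140), over the near end of cover 0 and clear of the tin. Next I lower them slowly.

```bash
python3 -m handwheel '[[[0,0,-5],[0,0,0],0],[[0,0,-9],[0,0,0],0],[[0,0,-11],[0,0,0],0],[[0,0,-12],[0,0,0],0],[[0,0,-13],[0,0,0],0],[[0,0,-14],[0,0,0],0]]'
for i in 1 ; do python3 -m handwheel '[[[0,0,-1],[0,0,0],0],[[0,0,-1],[0,0,0],0]]'; done
python3 -m handwheel '[[[0,0,-1],[0,0,0],0],[[0,0,-1],[0,0,0],0]]'
python3 -m handwheel '[[[0,0,-1],[0,0,0],0],[[0,0,-1],[0,0,0],0]]'
```

```text
time_s: 4.2
tool_pos: [0.561, 0.0611, 0.0863]
orientation: [0.157, 3.138, -0.0]
wrist_force: [0.0, -0.7, -0.3]
width: 0.0001
time_s: 4.4
tool_pos: [0.5608, 0.0611, 0.0851]
orientation: [-0.157, -3.137, -0.0]
wrist_force: [0.4, -0.0, 0.4]
width: -0.0004
time_s: 4.6
tool_pos: [0.5608, 0.0611, 0.0842]
orientation: [-0.157, -3.137, -0.0]
wrist_force: [-0.6, 1.0, 0.7]
width: -0.0
time_s: 4.8
tool_pos: [0.5608, 0.0611, 0.0832]
orientation: [-0.157, -3.137, -0.0]
wrist_force: [0.7, 0.1, 0.7]
width: 0.0
```

Tip is now at about 0.064, with no clear contact yet. Continuing 1 mm at a time.

```bash
python3 -m handwheel '[[[0,0,-1],[0,0,0],0],[[0,0,-1],[0,0,0],0]]' | grep -E 'pos|force'
python3 -m handwheel '[[[0,0,-1],[0,0,0],0],[[0,0,-1],[0,0,0],0]]'| grep -E 'pos|force'
python3 -m handwheel '[[[0,0,-1],[0,0,0],0],[[0,0,-1],[0,0,0],0]]'| grep -E 'pos|force'
```

```text
tool_pos: [0.5608, 0.0611, 0.0822]
wrist_force: [-0.1, 0.1, -0.2]
tool_pos: [0.5608, 0.0611, 0.0811]
wrist_force: [-0.1, 1.0, 1.3]
tool_pos: [0.5608, 0.0611, 0.0801]
wrist_force: [0.1, -0.1, 0.0]
```

```bash
python3 -m handwheel '[[[0,0,-1],[0,0,0],0],[[0,0,-1],[0,0,0],0]]' | grep -E 'pos|force'
python3 -m handwheel '[[[0,0,-1],[0,0,0],0],[[0,0,-1],[0,0,0],0]]'| grep -E 'pos|force'
python3 - <<'E'
from h import *
np.set_printoptions(precision=4,suppress=True)
d=shot('scene','scene2.png')
a=cv2.imread('pics/scene2.png')
cv2.imwrite('pics/s2z.png',cv2.resize(a[220:300,250:370],None,fx=6.4,fy=6.4,interpolation=cv2.INTER_CUBIC))
for o in ('cover0_near','cover0'):
    r=cams.pinpoint('scene',o); print([(round(x['conf'],2),w(d,x['point'])) for x in r])
o=ctrl.get_obs();print(o['tool_pos'],o['orientation'],o['wrist_force'])
E
```

```text
tool_pos: [0.5608, 0.0611, 0.0791]
wrist_force: [-0.3, 0.4, -0.2]
tool_pos: [0.561, 0.0611, 0.0785]
wrist_force: [0.3, -0.3, 1.7]
[(0.93, array([0.5449, 0.0662, 0.0617]))]
[(0.93, array([ 0.5891, -0.0241,  0.0513])), (0.88, array([ 0.5732, -0.1854,  0.0502])), (0.8, array([0.5927, 0.0626, 0.0566])), (0.72, array([ 0.5822, -0.1056,  0.0503])), (0.6, array([ 0.5497, -0.249 ,  0.0605])), (0.52, array([ 0.5324, -0.1016,  0.0577]))]
[0.561  0.0611 0.0785] [ 0.1566  3.1374 -0.0001] [-1.5733  0.9652  1.9612]
```

View pics/s2z.png

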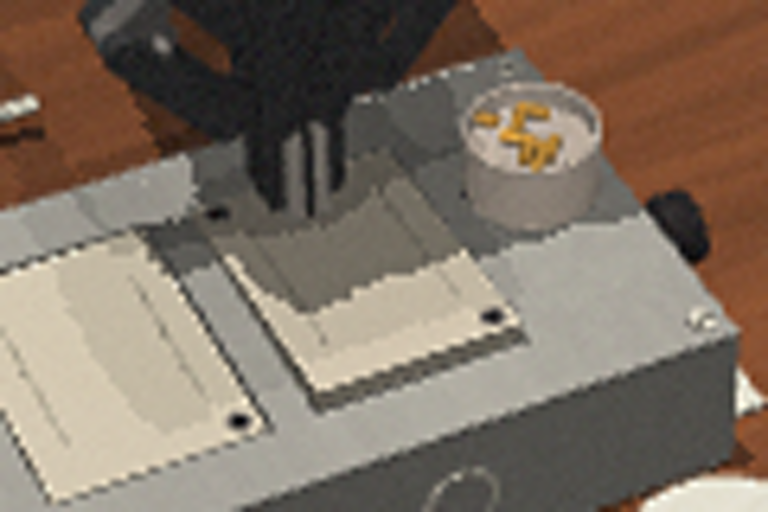

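The picture shows that cover 0 has tipped over. Its far end now stands proud, with the edge visible at crop (420,370), and the near end is down under the tips. Next I raise the tips, shift to the middle and press.

```bash
python3 -m handwheel '[[[0,0,0],[0,0,0],0],[[0,0,6],[0,0,0],0],[[0,0,14],[0,0,0],0],[[8,-1,17],[0,0,0],0],[[22,-2,17],[0,0,0],0],[[33,-3,17],[0,0,0],0],[[37,-4,16],[0,0,0],0],[[37,-4,12],[0,0,0],0],[[37,-4,8],[0,0,0],0],[[37,-4,6],[0,0,0],0]]'
python3 - <<'E'
from h import *
d=shot('scene','scene3.png')
a=cv2.imread('pics/scene3.png')
cv2.imwrite('pics/s3z.png',cv2.resize(a[220:300,250:370],None,fx=6.4,fy=6.4,interpolation=cv2.INTER_CUBIC))
o=ctrl.get_obs();print(o['tool_pos'],o['wrist_force'])
E
```

```text
time_s: 6.95
tool_pos: [0.5969, 0.0572, 0.0832]
orientation: [-0.157, -3.136, -0.0]
wrist_force: [-0.0, -1.0, -0.2]
width: -0.0004
[0.59680729 0.0572347  0.08307783] [-0.0817186  -0.87943801  0.8174932 ]
```

View pics/s3z.png

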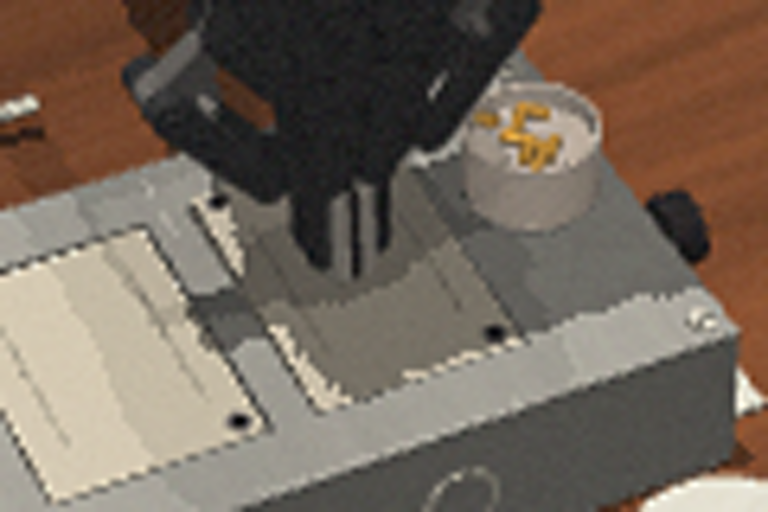

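The cover has fallen back to its near-up side, which is fine because the tipped pose was held long enough. The tips are at crop (350,268), near the cover's middle. Pressing in small steps.

```bash
python3 -m handwheel '[[[0,0,-1],[0,0,0],0],[[0,0,-2],[0,0,0],0],[[0,0,-2.5],[0,0,0],0],[[0,0,-2.5],[0,0,0],0]]'| grep -E 'pos|force'
python3 -m handwheel '[[[0,0,-0.5],[0,0,0],0],[[0,0,-0.5],[0,0,0],0]]'| grep -E 'pos|force'
python3 -m handwheel '[[[0,0,-0.5],[0,0,0],0],[[0,0,-0.5],[0,0,0],0]]'| grep -E 'pos|force'
```

```text
tool_pos: [0.5979, 0.0571, 0.0819]
wrist_force: [0.1, 0.6, -0.3]
tool_pos: [0.5979, 0.0571, 0.0813]
wrist_force: [-0.6, -0.3, 0.8]
tool_pos: [0.5978, 0.0571, 0.0808]
wrist_force: [0.0, -0.2, 0.4]
```

```bash
for i in 1; do python3 -m handwheel '[[[0,0,-0.5],[0,0,0],0],[[0,0,-0.5],[0,0,0],0]]'| grep -E 'pos|force'; done
python3 -m handwheel '[[[0,0,-0.5],[0,0,0],0],[[0,0,-0.5],[0,0,0],0]]'| grep -E 'pos|force'
python3 -m handwheel '[[[0,0,-0.5],[0,0,0],0],[[0,0,-0.5],[0,0,0],0]]'| grep -E 'pos|force'
python3 -m handwheel '[[[0,0,-0.5],[0,0,0],0],[[0,0,-0.5],[0,0,0],0]]'| grep -E 'pos|force'
```

```text
tool_pos: [0.5978, 0.0571, 0.0806]
wrist_force: [-2.5, -0.2, 3.6]
tool_pos: [0.5978, 0.0571, 0.0804]
wrist_force: [-3.5, -0.1, 7.1]
tool_pos: [0.5978, 0.0571, 0.0803]
wrist_force: [-5.2, 0.3, 10.6]
tool_pos: [0.5979, 0.0571, 0.0801]
wrist_force: [-6.4, -0.9, 12.0]
```

```bash
python3 -m handwheel '[[[0,0,-0.5],[0,0,0],0],[[0,0,-0.5],[0,0,0],0]]'| grep -E 'pos|force'
python3 -m handwheel '[[[0,0,-0.5],[0,0,0],0],[[0,0,-0.5],[0,0,0],0]]'| grep -E 'pos|force'
python3 -m handwheel '[[[0,0,-0.5],[0,0,0],0],[[0,0,-0.5],[0,0,0],0]]'| grep -E 'pos|force'
```

```text
tool_pos: [0.5979, 0.0571, 0.0796]
wrist_force: [-6.2, -0.7, 12.4]
tool_pos: [0.5979, 0.0571, 0.0791]
wrist_force: [-6.4, 0.3, 12.7]
tool_pos: [0.5979, 0.0571, 0.0786]
wrist_force: [-6.0, 1.5, 12.8]
```

```bash
python3 -m handwheel '[[[0,0,-0.5],[0,0,0],0],[[0,0,-0.5],[0,0,0],0]]'| grep -E 'pos|force'
python3 -m handwheel '[[[0,0,-0.5],[0,0,0],0],[[0,0,-0.5],[0,0,0],0]]'| grep -E 'pos|force'
python3 -m handwheel '[[[0,0,-0.5],[0,0,0],0],[[0,0,-0.5],[0,0,0],0]]'| grep -E 'pos|force'
python3 -m handwheel '[[[0,0,-0.5],[0,0,0],0],[[0,0,-0.5],[0,0,0],0]]'| grep -E 'pos|force'
python3 - <<'E'
from h import *
d=shot('scene','scene4.png')
a=cv2.imread('pics/scene4.png')
cv2.imwrite('pics/s4z.png',cv2.resize(a[220:300,250:370],None,fx=6.4,fy=6.4,interpolation=cv2.INTER_CUBIC))
o=ctrl.get_obs();print(o['tool_pos'],o['wrist_force'])
E
```

```text
tool_pos: [0.5978, 0.0571, 0.0781]
wrist_force: [-6.3, 0.7, 12.8]
tool_pos: [0.5977, 0.0571, 0.0776]
wrist_force: [-7.2, 0.3, 12.6]
tool_pos: [0.5976, 0.0572, 0.0771]
wrist_force: [-7.4, 0.1, 13.4]
tool_pos: [0.5977, 0.0572, 0.077]
wrist_force: [-10.0, 0.1, 15.8]
[0.59764645 0.05716762 0.07700296] [-8.42459062  0.78236534 15.88582176]
```

View pics/s4z.png

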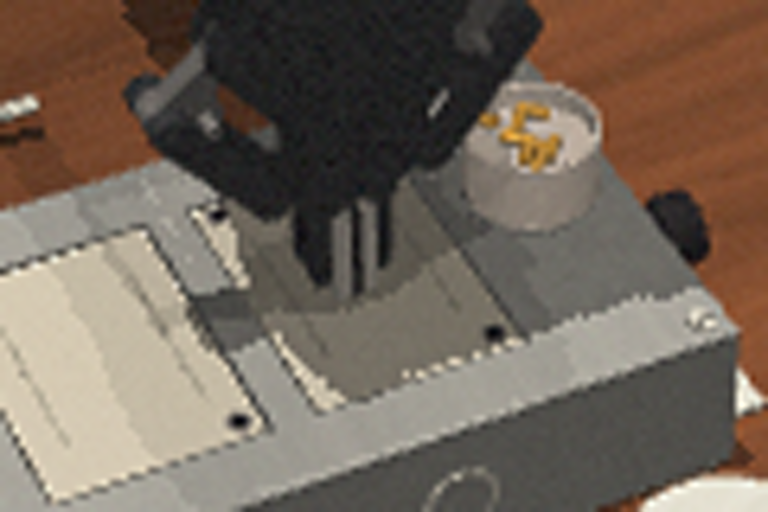

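Resistance held at a steady ~13 N while the tip sank from 0.0611 to 0.058, then went firm. The near-left screw dropped from crop row 200 to 213, so the cover looks flush. I'll press slightly harder to seat it, then ease to a light push.

```bash
python3 -m handwheel '[[[0,0,-0.5],[0,0,0],0],[[0,0,-1],[0,0,0],0],[[0,0,-1.5],[0,0,0],0],[[0,0,-1.5],[0,0,0],0],[[0,0,-1.5],[0,0,0],0]]'| grep -E 'pos|force'
python3 -m handwheel '[[[0,0,0.5],[0,0,0],0],[[0,0,1],[0,0,0],0],[[0,0,1.5],[0,0,0],0],[[0,0,1.5],[0,0,0],0],[[0,0,1.5],[0,0,0],0]]'| grep -E 'pos|force'
```

```text
tool_pos: [0.5977, 0.0572, 0.077]
wrist_force: [-14.0, 0.4, 26.6]
tool_pos: [0.5977, 0.0571, 0.077]
wrist_force: [-8.6, -0.2, 16.5]
```

```bash
python3 -m handwheel '[[[0,0,0.4],[0,0,0],0],[[0,0,0.8],[0,0,0],0],[[0,0,0.8],[0,0,0],0],[[0,0,0.8],[0,0,0],0],[[0,0,0.8],[0,0,0],0]]'| grep -E 'time|pos|force'
python3 - <<'E'
from h import *
np.set_printoptions(precision=4,suppress=True)
d=shot('scene','scene5.png')
for o in ('cover0_near','cover0','screw_tin'):
    r=cams.pinpoint('scene',o); print(o,[(round(x['conf'],2),w(d,x['point'])) for x in r])
a=cv2.imread('pics/scene5.png')
cv2.imwrite('pics/s5z.png',cv2.resize(a[200:380,120:400],None,fx=2.8,fy=2.8,interpolation=cv2.INTER_CUBIC))
o=ctrl.get_obs();print(o['time_s'],o['tool_pos'],o['wrist_force'])
E
```

```text
time_s: 11.55
tool_pos: [0.5977, 0.0571, 0.0771]
wrist_force: [-5.9, -0.8, 11.5]
cover0_near [(0.8, array([0.5464, 0.0651, 0.0652])), (0.29, array([ 0.4093,  0.42  , -0.0001]))]
cover0 [(0.97, array([ 0.5787, -0.1077,  0.0509])), (0.88, array([0.5911, 0.0582, 0.0497])), (0.67, array([ 0.4123, -0.0682,  0.0044])), (0.64, array([ 0.5867, -0.0239,  0.0496])), (0.6, array([ 0.5717, -0.1893,  0.0511]))]
screw_tin [(0.61, array([0.591 , 0.1277, 0.0591])), (0.36, array([ 0.7253, -0.1545, -0.0007]))]
11.75 [0.5977 0.0571 0.0771] [-6.877   0.1848 10.1792]
```

View pics/s5z.png

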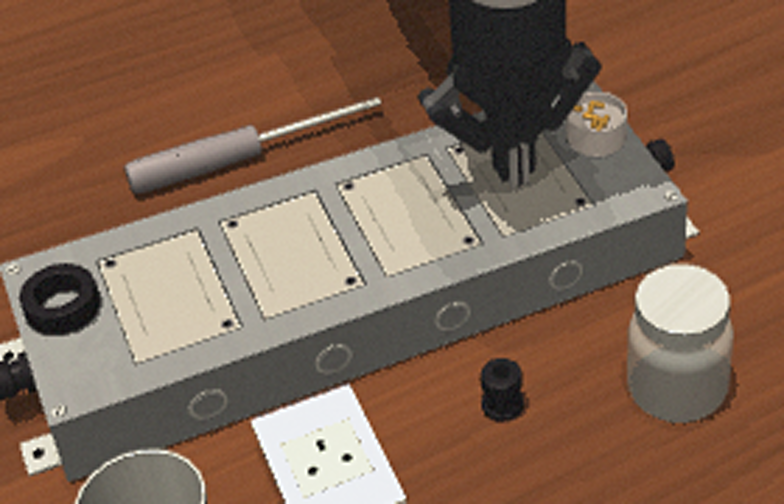

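The network's cover0_near height (0.065) disagrees with the touch result. The saved pictures can settle it, using the screw-hole pixels at both ends of cover 0.

Run:
```python
import cv2,numpy as np
print('0 start(near up) 2 tipped(far up) 3 near up again 4/5 pressed')
for n in (0,1,2,3,4,5):
    g=cv2.imread(f'pics/scene{n}.png',0).astype(float)
    out=[]
    for (u,v) in ((284,252.5),(327,271)):
        x0,y0=int(u)-5,int(v)-6; p=g[y0:y0+13,x0:x0+11]; wt=np.clip(60-p,0,None)
        yy,xx=np.mgrid[y0:y0+13,x0:x0+11]
        out+=[round((wt*xx).sum()/wt.sum(),2),round((wt*yy).sum()/wt.sum(),2)]
    print(n,out)
```

```text
0 start(near up) 2 tipped(far up) 3 near up again 4/5 pressed
0 [np.float64(283.55), np.float64(251.0), np.float64(326.86), np.float64(271.47)]
1 [np.float64(283.65), np.float64(250.92), np.float64(326.85), np.float64(271.42)]
2 [np.float64(285.33), np.float64(250.72), np.float64(326.49), np.float64(269.0)]
3 [np.float64(286.45), np.float64(247.75), np.float64(326.78), np.float64(271.49)]
4 [np.float64(285.61), np.float64(248.37), np.float64(326.63), np.float64(271.54)]
5 [np.float64(285.54), np.float64(248.38), np.float64(326.8), np.float64(271.45)]
```

Run:
```python
import cv2,numpy as np
t=[cv2.resize(cv2.imread(f'pics/scene{n}.png')[238:264,274:300],None,fx=14,fy=14,interpolation=cv2.INTER_NEAREST)for n in(0,2,3,5)]
m=np.hstack(t); cv2.imwrite('pics/cmp.png',cv2.resize(m,None,fx=.54,fy=.54))
```

```text
(no output)
```

View pics/cmp.png

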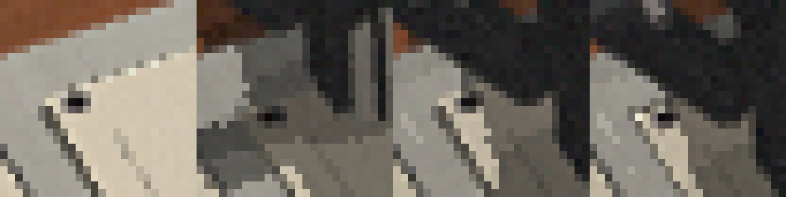

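In the four panels (start, tipped, near-up again, pressed), the near hole is at row 100, 117, 100 and 117. The near end is therefore down, and the far hole is at its home pixel (271.5). Cover 0 is flush, so I'm handing in.

```bash
python3 -c "
from workcell import ctrl
print(ctrl.get_obs()['wrist_force']); print(ctrl.close_job())"
```

```text
[-6.87696858  0.18480136 10.17916028]
the job is handed in; nothing more can be done
None
```

Cover 0, the one beside the screw tin, was the loose one. It is now pressed home, and the job was handed in at about 12 s with the fingertips still holding it down.

- **Finding it:** Cover 0 showed up in the pictures by its different shading and its raised near end, so I felt that one first. Pressing its near end with under 2 N tipped it over, and a picture showed the far end standing up. It fell back when I let go. I did not feel the other three covers; they look flush in the pictures.
- **Pressing it home:** In the middle, resistance held at about 13 N while the fingertips sank from 61 mm to 58 mm. It then stayed firm up to 27 N.
- **Final hold:** I eased off to about 10 N downward. There is also about 7 N of sideways force (friction), so about 12 N in total.

**Last checks:**
- The screw holes at both ends of cover 0 are at their "down" pixel positions.
- The fingertip height matches a flush cover.
- The things around the box look undisturbed in the last scene picture. The carton is outside that crop; I did not measure their positions except the tin's, which had not moved.

**Disagreements:** The network's last estimate put cover 0's near edge at 65 mm instead of 58 mm. The hole pixels and the touch result contradict that, so I took it as a network error. The clips gave way at about 13 N by the wrist reading, slightly below the stated 14 to 18 N.

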